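Clear and pack the candle-jar carrier, then click its carry handle upright

ROBOT

A 7-joint arm with a two-finger parallel gripper is mounted at the origin on the work surface. World frame = base frame: x ahead of the robot, y to its left, z up, the work surface at z = 0. Lengths are in m, angles in rad, forces in N, time in s.
With the tool pointing down it reaches from about 0.35 to 0.775 m from the base axis. Payload 3.1 kg.
Tool frame: the origin (TCP) lies at the very end of the fingers, on their centre line; the grasp point (between the pads) lies manip.grip_depth behind it (manip.grip_depth is the distance from the TCP to the grasp point, in m); z points along the fingers, y is the line along which they close (so a half turn about z gives the same grasp; the last joint's range is limited). The gripper opens to 85 mm and grips with 20 to 120 N. Pads are 22 mm wide; open, the fingers measure 114 mm over their backs; the gripper's body (76 mm by 85 mm) begins 54 mm behind the grasp point. The pads swing forward as they close: fully open they stand 13 mm farther back than shut.
Start: joints at [1.132, 0.311, 0.014, 1.512, -0.004, 1.319, -0.027], TCP at [0.213, -0.507, 0.231] pointing down, gripper open.
Joint ranges: [-2.7, 2.7], [-0.3, 1.91], [-1.27, 1.3], [0.12, 2.57], [-1.44, 4.58], [0.2, 2.03], [-3.05, 3.05]. Speed limits (rad/s): [2.79, 2.79, 3.14, 3.14, 3.14, 3.14, 3.14].

INTERFACE

Orientations are given as a unit quaternion [x, y, z, w].
In Python, from workcell import manip gives the robot as it stands. The module is installed in compiled form; this text tells all that it offers.
- The arm moves only by the tool servo_tool, never from a script. Its argument "increments" is a list of rows, each an object with "fingers": the opening, from -1 (shut) to 1 (fully open); "delta_pos": the shift along the world's x, y, z in cm, a list of three; "turn": the turn about the world's z in degrees. A call has 1 to 12 rows; each row is the pose to reach, as a shift and turn from the pose commanded when the call began; what a row does not reach only later rows make up. A row lasts 1/10 s, in which the tool goes at most 50 mm and 8.59 degrees, less where a joint would pass 70% of its speed; a pose out of reach is approached as far as the arm can. A call with a gripper value outside its range is refused whole. The fingers move at their own pace and stop on an object; the grip force is fixed at half the most. Time passes only in rows, so rows that repeat a pose let the fingers close. It gives the time, the measured TCP pose, the force, the opening and the grip force at its end, in the units of the state.
- manip.get_obs(): the state, without advancing time (a new reading comes with each control period).
- manip.get_image(name): name is "scene" or "top" or "wrist"; returns (picture, depth): 384x512x3 uint8, red, green, blue; 384x512 float32, m along the optical axis (not along the pixel's ray), 0 where there is no reading.
- manip.camera_info(name): a dict with "fx", "fy", "cx", "cy" (pixels), "dist" ([k1, k2, p1, p2, k3] as OpenCV has them; the pictures are not rectified), "rvec" (rotation vector, rad) and "tvec" (3), from world to camera coordinates, as OpenCV has them; the wrist camera has in their place "mount" (4x4, takes a point from camera to tool coordinates, whose origin is the TCP and whose axes are the flange's). Camera axes: x right, y down, z forward; pixel columns grow to the right and rows downward; lengths in m; the calibration is good to about 2 mm. A picture is of the moment at which its call begins: read the wrist's pose just before it. camera_info takes no time and is no camera call.
- manip.finish_job(): hands the job in; it is judged then, once.
Trained networks look in the newest picture that a camera, given by its name, has taken for a name from the list of things; names that differ only in an ending like _2 or _b are one class to them, and where a whole thing is asked for, a point or a joint stands for the part that bears it (a point fixed in the world has none). Each returns a list of dicts, best first, with "confidence" (0 to 1); they miss things now and then, are a little off and sometimes report something else, mostly with a low value. They report only what shows in the picture. A call takes as long as a camera call.
- manip.look_for(camera, thing): "centre" ([row, column] in pixels, amid what is visible of it).
The state is a dict: "t": time; "qpos": joint angles; "dq": joint speeds; "joint_torque": joint torques, N m; "tool_pos": TCP position; "tool_rot": TCP orientation; "ft_force": force on the tool from outside, world axes, zero at the start; "wrist_torque": the same for the moment, N m; "finger_gap": finger opening in m; "gripper_force": force on a finger pad.
Only numpy, scipy, OpenCV 4.12 (cv2) and the standard library are available. Lean on these libraries where they do the work, as an engineer would, in place of code of your own. Each camera call takes 0.05 s, during which the arm holds its last target. There are 200 camera calls.

TASK

First clear the shop's own things off and out of the wooden carrier (the long carton lying across it, and the glue bottle and hand stamp if they are there) and put them in the grey tray, the carton lying flat on the tray's floor. Then gently stand every candle jar from the desk upright in the carrier, one to a compartment, without dropping any. Last of all, swing the carry handle up until it clicks in and stays upright by itself; leave the wipes, the calculator and the books where they are.

Things in the scene. Friction and masses are not known exactly. Their poses are not given: they have to be found in the camera images.
- carrier: Square wooden jar carrier, 190 x 190 mm, fixed to the desk. Origin: centre of its underside. Walls 5 mm thick, rim 40 mm high, floor 5 mm thick; two crossed dividers 5 mm thick and 30 mm high make four 87 mm square compartments, centred at 46 mm to either side in x and y. The handle lies folded on its -x side. Handle brackets stand out on the y sides (+y: to 125 mm from the centre, 75 mm high).
- handle (a joint): Angle of the carry handle (rad): 0 folded down level towards the carrier's -x side, about 1.57 upright. Near 1.3 it meets a sprung catch (2 to 3 N at the bar); beyond it the handle clicks in and stays upright between about 1.5 and the hard stop at 1.60. Let go before the catch, it falls back down.
- handle_grip (a point): Middle of the handle's crossbar: a red round grip 18 mm thick, 120 mm long, along the carrier's y axis, 140 mm from the hinge line. Folded down it is 28 mm above the desk, 140 mm to the -x side of the carrier's centre, 36 mm clear of the wall; upright, 168 mm above the desk. Side arms (10 mm rod) run 103 mm to either side.
- handle_hinge (a point): Point on the hinge line of the handle, midway between the pivots: above the carrier's centre, 28 mm above the desk. The hinge line runs along the carrier's y axis.
- carton: Narrow black carton with a red and a white band, 275 mm long (its x) by 50 mm wide (y) by 40 mm high, about 0.25 kg. Origin: centre of its underside. It lies on the carrier's rims, along the carrier's x, over the two compartments of the carrier's -y side, its front end reaching out over the folded handle.
- glue: White glue bottle with a blue band and an orange nozzle, 40 mm across and 75 mm tall overall (treat it as a cylinder), about 0.1 kg. It stands in one of the two carrier compartments on the carrier's +y side. Origin: centre of its underside, z up along it. May be absent (None).
- stamp: Hand stamp with black foot and round wooden knob, 40 mm across and 75 mm tall overall (treat it as a cylinder), about 0.1 kg. It stands in one of the two carrier compartments on the carrier's +y side. Origin: centre of its underside, z up along it. May be absent (None).
- tray: Shallow grey plastic tray, 320 (its x) by 240 mm (y), rim 20 mm high, walls and floor 5 mm thick, fixed to the desk to the robot's right: the place for the shop's own things. Origin: centre of its underside.
- jar_a: Candle jar with red wax, paper label and brass lid: a glass cylinder 60 mm across and 70 mm tall, about 0.28 kg, standing on the desk to the robot's left. Origin: centre of its underside, z up. May be absent (None).
- jar_b: Candle jar with green wax, paper label and brass lid: a glass cylinder 60 mm across and 70 mm tall, about 0.28 kg, standing on the desk to the robot's left. Origin: centre of its underside, z up. May be absent (None).
- jar_c: Candle jar with blue wax, paper label and brass lid: a glass cylinder 60 mm across and 70 mm tall, about 0.28 kg, standing on the desk to the robot's left. Origin: centre of its underside, z up. May be absent (None).
- jar_d: Candle jar with yellow wax, paper label and brass lid: a glass cylinder 60 mm across and 70 mm tall, about 0.28 kg, standing on the desk to the robot's left. Origin: centre of its underside, z up. May be absent (None).
- wipes: Bystander: blue, yellow and white canister of wipes, 88 mm across, 120 mm tall. Origin: centre of its underside.
- calculator: Bystander: grey desk calculator lying flat, 85 by 150 by 23 mm. Origin: centre of its underside.
- books: Bystander: pile of three books, 120 by 180 by 78 mm. Origin: centre of its underside.

How it is judged:
On the way, in this order (a step that is already met when the one before it is completed fails the run):
1. the carton lies flat in the tray, and the glue bottle and stamp (those present) are in the tray (x of carton in the frame of tray between -0.15 and 0.15 m and y of carton in the frame of tray between -0.11 and 0.11 m and z of carton in the frame of tray below 0.012 m and angle between carton's own z axis and vertical below 0.1 rad and x of glue in the frame of tray between -0.15 and 0.15 m and y of glue in the frame of tray between -0.11 and 0.11 m and z of each of glue, stamp in the frame of tray below 0.035 m and x of stamp in the frame of tray between -0.15 and 0.15 m and y of stamp in the frame of tray between -0.11 and 0.11 m and linear speed of each of carton, glue, stamp below 0.05 m/s), for 0.2 s.
2. every jar present stands in a compartment of the carrier (x of jar_a in the frame of carrier between -0.075 and 0.075 m and y of jar_a in the frame of carrier between -0.075 and 0.075 m and z of each of jar_a, jar_b, jar_c, jar_d in the frame of carrier below 0.015 m and angle between each of jar_a, jar_b, jar_c, jar_d's own z axis and vertical below 0.2 rad and x of jar_b in the frame of carrier between -0.075 and 0.075 m and y of jar_b in the frame of carrier between -0.075 and 0.075 m and x of jar_c in the frame of carrier between -0.075 and 0.075 m and y of jar_c in the frame of carrier between -0.075 and 0.075 m and x of jar_d in the frame of carrier between -0.075 and 0.075 m and y of jar_d in the frame of carrier between -0.075 and 0.075 m and linear speed of each of jar_a, jar_b, jar_c, jar_d below 0.05 m/s and value of joint handle below 1.3 rad), for 0.2 s.
3. the handle has clicked in upright (value of joint handle above 1.48 rad), for 0.2 s.
At the end, for the whole second after the job is handed in: Carton, glue and stamp (if present) are within the tray, the carton flat on its floor (within 12 mm of the tray's underside, tilt under 0.1 rad); every jar present stands on the floor of a carrier compartment, tilt under 0.2 rad; the handle is past its catch (over 1.48 rad); all at rest (all of step 1 and x of jar_a in the frame of carrier between -0.075 and 0.075 m and y of jar_a in the frame of carrier between -0.075 and 0.075 m and z of each of jar_a, jar_b, jar_c, jar_d in the frame of carrier below 0.015 m and angle between each of jar_a, jar_b, jar_c, jar_d's own z axis and vertical below 0.2 rad and x of jar_b in the frame of carrier between -0.075 and 0.075 m and y of jar_b in the frame of carrier between -0.075 and 0.075 m and x of jar_c in the frame of carrier between -0.075 and 0.075 m and y of jar_c in the frame of carrier between -0.075 and 0.075 m and x of jar_d in the frame of carrier between -0.075 and 0.075 m and y of jar_d in the frame of carrier between -0.075 and 0.075 m and linear speed of each of jar_a, jar_b, jar_c, jar_d below 0.05 m/s and value of joint handle above 1.48 rad and velocity of joint handle between -0.1 and 0.1 rad/s); the robot touches nothing.
It fails at once if the canister of wipes, the calculator or the books are moved more than 30 mm (distance of any of wipes, calculator, books from where it was at the start of the episode above 0.03 m).
It fails at once if a glass jar is dropped: it falls freely, out of the fingers, faster than 0.8 m/s while over 30 mm above the desk ((linear speed of jar_a above 0.8 m/s and height (world z) of jar_a above 0.03 m and contact force between the fingers and jar_a below 0.05 N) or (linear speed of jar_b above 0.8 m/s and height (world z) of jar_b above 0.03 m and contact force between the fingers and jar_b below 0.05 N) or (linear speed of jar_c above 0.8 m/s and height (world z) of jar_c above 0.03 m and contact force between the fingers and jar_c below 0.05 N) or (linear speed of jar_d above 0.8 m/s and height (world z) of jar_d above 0.03 m and contact force between the fingers and jar_d below 0.05 N)).
Of glue, stamp only 1 to 2 are there at a start; the rules pass over those that are not, and their reading is None.
Of jar_a, jar_b, jar_c, jar_d only 3 to 4 are there at a start; the rules pass over those that are not, and their reading is None.
At some moment in a run one of jar_a, jar_b, jar_c, jar_d, glue, stamp may be knocked a few centimetres aside while the robot is not near it.
It also fails if it takes over 210 s, if anything falls off the work surface, if the arm or the gripper's body presses on something with over 40 N, if the wrist force passes 120 N, or if a joint passes its speed limit or range.

## Working session

There is one attempt and no reset: what is moved stays moved. The work goes in short steps, Python scripts to look and compute and a tool call to move; the robot and the scene stay as the last step left them, time stands still between calls to the robot, and variables do not carry over. Pictures are saved under pics/ and viewed, at most 14 in all, crops included, and the job is handed in when it is done.

Besides the shell and the picture viewer there is one more tool, called by a JSON object that holds its "op" and its "data". servo_tool: Moves the arm, as the interface text tells. Its arguments: {"type":"object","properties":{"increments":{"type":"array","items":{"type":"object","properties":{"fingers":{"type":"number"},"delta_pos":{"type":"array","items":{"type":"number"}},"turn":{"type":"number"}}}}},"required":["increments"]}

```bash
mkdir -p pics; cat > h.py <<'E'
import numpy as np, cv2
from scipy.spatial.transform import Rotation as R
from workcell import manip
def cam(name):
    o=manip.get_obs(); im,d=manip.get_image(name); i=manip.camera_info(name)
    K=np.array([[i['fx'],0,i['cx']],[0,i['fy'],i['cy']],[0,0,1.]])
    if 'mount' in i:
        T=np.eye(4);T[:3,:3]=R.from_quat(o['tool_rot']).as_matrix();T[:3,3]=o['tool_pos']
        T=T@np.array(i['mount'])
    else:
        r=cv2.Rodrigues(np.array(i['rvec'],float))[0];T=np.eye(4);T[:3,:3]=r.T;T[:3,3]=-r.T@np.array(i['tvec'],float).ravel()
    return im,d,K,np.array(i['dist'],float),T
def cloud(c):
    im,d,K,D,T=c
    h,w=d.shape;v,u=np.mgrid[:h,:w]
    p=cv2.undistortPoints(np.stack([u,v],-1).reshape(-1,1,2).astype(np.float64),K,D).reshape(h,w,2)
    P=np.dstack([p*d[...,None],d])@T[:3,:3].T+T[:3,3]
    P[d==0]=np.nan
    return P
def save(im,n): cv2.imwrite('pics/'+n+'.png',im[...,::-1])
E
cat > a.py <<'E'
from h import *
print(manip.get_obs(),manip.grip_depth)
for n in('top','scene'):
    c=cam(n);save(c[0],n+'0');P=cloud(c);np.save(n+'0.npy',P)
    for t in 'carrier handle_grip carton glue stamp tray jar_a jar_b jar_c jar_d wipes calculator books'.split():
        for r in manip.look_for(n,t)[:2]:
            a,b=map(int,r['centre']);print(n,t,round(r['confidence'],2),(a,b),np.round(P[a,b],3))
E
python3 a.py
```

```text
{'t': 0.0, 'qpos': array([ 1.13227994,  0.31173891,  0.01398975,  1.51305294, -0.00440624,
        1.31921364, -0.02717708]), 'dq': array([ 0.0001299 ,  0.00146552,  0.00155252,  0.00117523, -0.00027249,
       -0.0001774 , -0.00127706]), 'joint_torque': array([ 6.25902194e-04, -3.79907298e+01,  1.46480505e-01, -2.30589241e+01,
        1.23529398e-02,  1.38073633e-02, -2.66483693e-05]), 'tool_pos': array([ 0.21229664, -0.50658052,  0.23021548]), 'tool_rot': array([ 9.80370998e-01,  1.97158026e-01, -2.79028725e-04, -1.15786203e-03]), 'ft_force': array([ 0.2787994 , -0.08949252,  0.182642  ]), 'wrist_torque': array([-0.00654275, -0.0595805 , -0.03827972]), 'gripper_force': 0.0, 'finger_gap': 0.08582827719827307} 0.0187
top carrier 0.89 (210, 219) [0.589 0.064 0.005]
top handle_grip 0.82 (259, 222) [ 0.466  0.054 -0.   ]
top handle_grip 0.18 (213, 248) [ 0.581 -0.006  0.077]
top carton 0.9 (215, 250) [ 0.576 -0.011  0.078]
top glue 0.47 (179, 210) [0.661 0.086 0.053]
top stamp 0.66 (222, 208) [0.558 0.086 0.081]
top tray 0.58 (258, 375) [ 0.473 -0.34   0.001]
top tray 0.53 (127, 229) [0
[... 853 characters left out ...]
601 0.391 0.059]
scene stamp 0.57 (208, 290) [0.559 0.087 0.036]
scene stamp 0.41 (241, 213) [0.818 0.065 0.022]
scene tray 0.64 (157, 234) [ 0.476 -0.337  0.002]
scene jar_a 0.75 (235, 342) [0.551 0.283 0.06 ]
scene jar_a 0.67 (242, 387) [0.48  0.374 0.062]
scene jar_b 0.75 (235, 342) [0.551 0.283 0.06 ]
scene jar_b 0.67 (242, 387) [0.48  0.374 0.062]
scene jar_c 0.75 (235, 342) [0.551 0.283 0.06 ]
scene jar_c 0.67 (242, 387) [0.48  0.374 0.062]
scene jar_d 0.75 (235, 342) [0.551 0.283 0.06 ]
scene jar_d 0.67 (242, 387) [0.48  0.374 0.062]
scene wipes 0.84 (261, 282) [0.772 0.293 0.101]
scene calculator 0.72 (239, 212) [0.814 0.055 0.02 ]
scene calculator 0.55 (218, 276) [0.603 0.075 0.011]
```

View pics/top0.png

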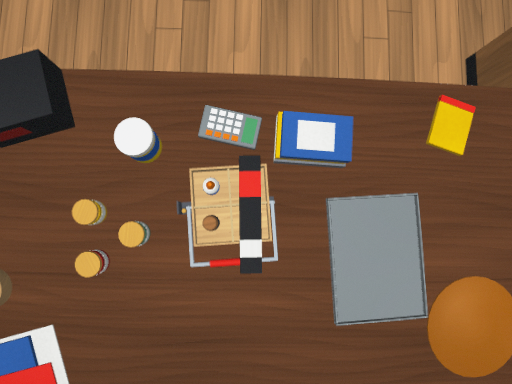

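View pics/scene0.png

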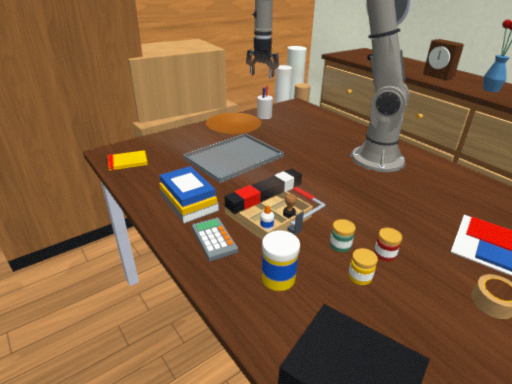

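The top view shows the carrier at (210,230) px and the carton at (215,250). Glue is at (185,210), the stamp at (222,210), and three jars at (211,89), (262,91) and (234,133). The tray is at (258,377). The scene view agrees: the jars are yellow, red and green, and the handle is folded toward the robot.

```bash
cat > b.py <<'E'
from h import *
import sys
def rect(P,lo,hi,z0,z1,n):
    m=np.all((P[...,:2]>lo)&(P[...,:2]<hi),-1)&(P[...,2]>z0)&(P[...,2]<z1)
    q=P[m]
    if len(q)<5: print(n,'none',len(q));return
    (c,s,a)=cv2.minAreaRect((q[:,:2]*1000).astype(np.float32))
    print(n,len(q),'c',np.round(c,1),'s',np.round(s,1),'a',round(a,1),'mean',np.round(np.mean(q,0)*1000,1),'ztop',np.round(np.nanpercentile(q[:,2],95)*1000,1))
if __name__=='__main__':
    P=np.load('top0.npy')
    rect(P,(.4,-.1),(.75,.05),.068,.09,'carton')
    rect(P,(.47,-.06),(.71,.18),.034,.046,'carrier')
    rect(P,(.42,-.08),(.52,.18),.02,.045,'handle')
    rect(P,(.62,.06),(.7,.13),.05,.09,'glue')
    rect(P,(.52,.06),(.61,.11),.05,.09,'stamp')
    rect(P,(.25,-.52),(.7,-.2),.012,.03,'tray')
    for n,x,y in(('yel',.578,.365),('red',.464,.355),('grn',.53,.265)): rect(P,(x-.05,y-.05),(x+.05,y+.05),.062,.08,n)
    S=np.load('scene0.npy')
    rect(S,(.62,.06),(.7,.13),.05,.09,'glueS')
    rect(S,(.52,.06),(.61,.11),.05,.09,'stampS')
    rect(S,(.4,-.1),(.75,.05),.068,.09,'cartonS')
    rect(S,(.25,-.52),(.7,-.2),.012,.03,'trayS')
    rect(S,(.42,-.08),(.52,.18),.02,.045,'handleS')
    print(R.from_quat(manip.get_obs()['tool_rot']).as_matrix().round(3))
E
python3 b.py
```

```text
carton 2633 c [596.9 -43.6] s [302.8 117.2] a 1.3 mean [585.3 -14.1  78.6] ztop 81.1
carrier 582 c [591.4  48.8] s [208.3 216.7] a 5.0 mean [604.9  56.8  38.5] ztop 41.5
handle 684 c [486.5  28.4] s [ 68.6 215.7] a 1.2 mean [481.2  46.7  32.9] ztop 39.4
glue 179 c [645.8  85.3] s [36.4 33.8] a 1.7 mean [644.9  84.7  60.8] ztop 78.2
stamp 193 c [556.1  82.4] s [34.7 35.6] a 64.4 mean [556.3  82.   75.2] ztop 79.5
tray 1630 c [ 438.6 -369.3] s [397.  294.3] a 4.1 mean [ 414.7 -398.    17.2] ztop 20.8
yel 507 c [576.2 375.5] s [53.9 59.6] a 1.3 mean [576.3 374.6  68.8] ztop 71.3
red 530 c [454.9 362.5] s [57.8 58. ] a 54.4 mean [455.4 362.2  68.6] ztop 71.2
grn 535 c [526.6 265.3] s [59.4 57.7] a 70.6 mean [527.1 264.6  68.8] ztop 71.3
glueS 111 c [652.   91.4] s [25.1 34.7] a 52.3 mean [651.8  91.6  61. ] ztop 78.0
stampS 119 c [558.4  84.6] s [33.6 33.5] a 12.1 mean [563.2  89.3  70.6] ztop 79.2
cartonS 1037 c [601.8 -13. ] s [112.9 319.9] a 77.7 mean [601.   -9.   77.9] ztop 81.1
trayS 548 c [ 440.8 -366.7] s [399.3 296.7] a 3.8 mean [ 460.8 -355.6   16.9] ztop 21.1
handleS 361 c [484.9  68. ] s [141.3  72.8] a 88.1 mean [484.7  74.   32.1] ztop 41.2
[[ 0.922  0.387 -0.   ]
 [ 0.387 -0.922 -0.   ]
 [-0.    -0.    -1.   ]]
```

```bash
cat > b.py <<'E'
from h import *
def comp(P,x,y,z0,z1,n,rad=.35,er=0):
    """connected patch of heights z0..z1 nearest (x,y)"""
    m=((P[...,2]>z0)&(P[...,2]<z1)).astype(np.uint8)
    k,L=cv2.connectedComponents(m)
    d=np.hypot(P[...,0]-x,P[...,1]-y); d[(m==0)|np.isnan(d)]=9
    cnt=np.bincount(L.ravel(),minlength=k)
    d[cnt[L]<40]=9
    q=P[(L==L.ravel()[np.argmin(d)])&(d<rad)]
    c,s,a=cv2.minAreaRect((q[:,:2]*1000).astype(np.float32))
    print(n,len(q),'c',np.round(c,1),'s',np.round(s,1),'a',round(a,1),'mean',np.round(np.mean(q,0)*1000,1))
if __name__=='__main__':
    P=np.load('top0.npy');S=np.load('scene0.npy')
    for Q,n in((P,'top'),(S,'scene')):
        print(n)
        comp(Q,.58,-.011,.074,.09,'carton')
        comp(Q,.465,.08,.02,.036,'handle')
        comp(Q,.4,-.45,.012,.025,'tray')
        comp(Q,.6,.13,.033,.046,'carrier')
E
python3 b.py
```

```text
top
carton 2515 c [580.  -10.9] s [270.9  50.1] a 1.9 mean [578.6 -10.8  78.7]
handle 500 c [526.7  77.3] s [154.6 121.4] a 5.2 mean [493.1  97.3  31.4]
tray 3804 c [ 402.9 -464.9] s [481.9 479.8] a 4.1 mean [ 343.7 -523.9   16.6]
carrier 390 c [598.3  71.2] s [190.6 120.5] a 4.8 mean [599.   98.   38.3]
scene
carton 870 c [581.4 -10.1] s [277.3  55.5] a 1.9 mean [591.6  -6.6  79. ]
handle 245 c [477.9  90.9] s [166.3  85.5] a 60.3 mean [483.3  91.5  30.2]
tray 975 c [ 426.1 -462.7] s [620.1 390.4] a 67.8 mean [ 385.1 -477.9   17.2]
carrier 377 c [591.7  71.1] s [162.8 276.6] a 82.2 mean [611.4  63.3  39. ]
```

{"op": "servo_tool", "data": {"increments": [{"delta_pos":[4,5,2]},{"delta_pos":[8,10,4]},{"delta_pos":[12,15,6],"turn":-7},{"delta_pos":[16,20,8],"turn":-14},{"delta_pos":[20,25,10],"turn":-20},{"delta_pos":[24,30,10],"turn":-20},{"delta_pos":[28,35,10],"turn":-20},{"delta_pos":[28,39,10],"turn":-20},{"delta_pos":[28,42,10],"turn":-20},{"delta_pos":[28,45,10],"turn":-20},{"delta_pos":[28,45,10],"turn":-20}]}}

```text
schema error: expected keys fingers, delta_pos, turn
```

{"op": "servo_tool", "data": {"increments": [{"fingers":0.7,"delta_pos":[28,45,10],"turn":-20},{"fingers":0.7,"delta_pos":[28,45,10],"turn":-20},{"fingers":0.7,"delta_pos":[28,45,10],"turn":-20},{"fingers":0.7,"delta_pos":[28,45,10],"turn":-20},{"fingers":0.7,"delta_pos":[28,45,10],"turn":-20},{"fingers":0.7,"delta_pos":[28,45,10],"turn":-20},{"fingers":0.7,"delta_pos":[28,45,10],"turn":-20},{"fingers":0.7,"delta_pos":[28,45,10],"turn":-20},{"fingers":0.7,"delta_pos":[28,45,10],"turn":-20},{"fingers":0.7,"delta_pos":[28,45,10],"turn":-20},{"fingers":0.7,"delta_pos":[28,45,10],"turn":-20},{"fingers":0.7,"delta_pos":[28,45,10],"turn":-20}]}}

```text
t: 2.6
tool_pos: [0.4954, -0.0488, 0.3324]
tool_rot: [1.0, 0.031, 0.002, -0.003]
ft_force: [0.1, 0.7, 0.3]
finger_gap: 0.0727
gripper_force: 0.0
```

```bash
cat > w.py <<'E'
from h import *
import sys
from b import comp
c=cam('wrist');save(c[0],sys.argv[1]);P=cloud(c);np.save(sys.argv[1]+'.npy',P)
o=manip.get_obs();print(o['t'],o['tool_pos'].round(4),R.from_quat(o['tool_rot']).as_euler('xyz',degrees=True).round(1))
E
python3 w.py w0
python3 - <<'E'
from h import *
from b import comp
P=np.load('w0.npy')
comp(P,.58,-.011,.074,.09,'carton')
comp(P,.6,.13,.033,.046,'carrier')
comp(P,.56,.085,.06,.09,'stamp')
comp(P,.65,.085,.06,.09,'glue')
# tray corners on z=.02
im=cv2.imread('pics/top0.png');i=manip.camera_info('top')
K=np.array([[i['fx'],0,i['cx']],[0,i['fy'],i['cy']],[0,0,1.]]);r=cv2.Rodrigues(np.array(i['rvec'],float))[0];t=-r.T@np.array(i['tvec'],float).ravel()
px=np.array([[328,198],[417,194],[427,316],[336,325]],float)
d=np.c_[cv2.undistortPoints(px[:,None],K,np.array(i['dist']))[:,0],np.ones(4)]@r
C=t+d*((.02-t[2])/d[:,2])[:,None];print(C.round(3),C.mean(0).round(3), np.degrees(np.arctan2(*(C[0]-C[3])[[1,0]])))
E
```

```text
2.65 [ 0.4939 -0.0531  0.3318] [-1.799e+02 -1.000e-01  3.200e+00]
carton 7809 c [563.6 -10.1] s [246.2  51.1] a 1.9 mean [573.6 -10.1  80.6]
carrier 1771 c [575.3  81.8] s [236.9 119.9] a 2.2 mean [597.2 107.3  38.6]
stamp 612 c [555.5  82. ] s [35.2 33.9] a 39.2 mean [555.6  80.4  77.2]
glue 277 c [645.1  85. ] s [23.4 20.2] a 8.1 mean [643.4  83.3  71.9]
[[ 0.624 -0.21   0.02 ]
 [ 0.64  -0.444  0.02 ]
 [ 0.329 -0.47   0.02 ]
 [ 0.308 -0.233  0.02 ]] [ 0.476 -0.339  0.02 ] 4.177005526746379
```

View pics/w0.png

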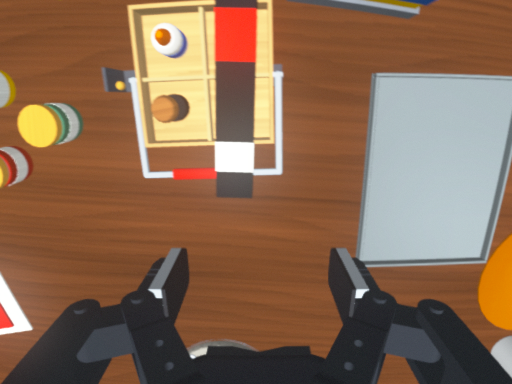

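The wrist view confirms this: carton across the carrier's right half, glue at (40,168) px, stamp at (107,170). I'll grasp the carton at its middle.

{"op": "servo_tool", "data": {"increments": [{"fingers":0.7,"delta_pos":[4.4,2.3,-3],"turn":-1.3},{"fingers":0.7,"delta_pos":[8.7,4.6,-6],"turn":-1.3},{"fingers":0.7,"delta_pos":[8.7,4.6,-10],"turn":-1.3},{"fingers":0.7,"delta_pos":[8.7,4.6,-14],"turn":-1.3},{"fingers":0.7,"delta_pos":[8.7,4.6,-18],"turn":-1.3},{"fingers":0.7,"delta_pos":[8.7,4.6,-21],"turn":-1.3},{"fingers":0.7,"delta_pos":[8.7,4.6,-23],"turn":-1.3},{"fingers":0.7,"delta_pos":[8.7,4.6,-25],"turn":-1.3},{"fingers":0.7,"delta_pos":[8.7,4.6,-27],"turn":-1.3},{"fingers":0.7,"delta_pos":[8.7,4.6,-27.8],"turn":-1.3},{"fingers":0.7,"delta_pos":[8.7,4.6,-27.8],"turn":-1.3},{"fingers":0.7,"delta_pos":[8.7,4.6,-27.8],"turn":-1.3}]}}

```text
t: 3.85
tool_pos: [0.5801, -0.012, 0.054]
tool_rot: [1.0, 0.012, 0.001, 0.0]
ft_force: [0.1, 0.9, 0.6]
finger_gap: 0.0729
gripper_force: 0.0
```

{"op": "servo_tool", "data": {"increments": [{"fingers":-0.5,"delta_pos":[0,0,0],"turn":0},{"fingers":-0.5,"delta_pos":[0,0,0],"turn":0},{"fingers":-0.5,"delta_pos":[0,0,0],"turn":0},{"fingers":-0.5,"delta_pos":[0,0,0],"turn":0},{"fingers":-0.5,"delta_pos":[0,0,0],"turn":0},{"fingers":-0.5,"delta_pos":[0,0,0],"turn":0},{"fingers":-0.5,"delta_pos":[0,0,0],"turn":0}]}}

```text
t: 4.55
tool_pos: [0.581, -0.0109, 0.055]
tool_rot: [1.0, 0.013, 0.002, -0.0]
ft_force: [-1.1, 0.6, 6.7]
finger_gap: 0.0487
gripper_force: 64.7
```

{"op": "servo_tool", "data": {"increments": [{"fingers":-0.5,"delta_pos":[0,0,2],"turn":0},{"fingers":-0.5,"delta_pos":[0,0,5],"turn":0},{"fingers":-0.5,"delta_pos":[-3,0,9],"turn":0},{"fingers":-0.5,"delta_pos":[-7,-2,10],"turn":1},{"fingers":-0.5,"delta_pos":[-10.2,-5,10],"turn":2},{"fingers":-0.5,"delta_pos":[-10.2,-9,10],"turn":2.4},{"fingers":-0.5,"delta_pos":[-10.2,-13,10],"turn":2.4},{"fingers":-0.5,"delta_pos":[-10.2,-17,10],"turn":2.4},{"fingers":-0.5,"delta_pos":[-10.2,-21,10],"turn":2.4},{"fingers":-0.5,"delta_pos":[-10.2,-25,10],"turn":2.4},{"fingers":-0.5,"delta_pos":[-10.2,-29,10],"turn":2.4},{"fingers":-0.5,"delta_pos":[-10.2,-32,10],"turn":2.4}]}}

```text
t: 5.75
tool_pos: [0.4757, -0.3345, 0.1521]
tool_rot: [0.999, 0.032, -0.001, 0.0]
ft_force: [-0.2, -0.6, -2.9]
finger_gap: 0.049
gripper_force: 63.7
```

{"op": "servo_tool", "data": {"increments": [{"fingers":-0.5,"delta_pos":[0,-3,0],"turn":0},{"fingers":-0.5,"delta_pos":[0,-4.8,0],"turn":0},{"fingers":-0.5,"delta_pos":[0,-4.8,-2],"turn":0},{"fingers":-0.5,"delta_pos":[0,-4.8,-5],"turn":0},{"fingers":-0.5,"delta_pos":[0,-4.8,-8],"turn":0},{"fingers":-0.5,"delta_pos":[0,-4.8,-10],"turn":0},{"fingers":-0.5,"delta_pos":[0,-4.8,-11.5],"turn":0},{"fingers":-0.5,"delta_pos":[0,-4.8,-12.5],"turn":0},{"fingers":-0.5,"delta_pos":[0,-4.8,-13],"turn":0},{"fingers":-0.5,"delta_pos":[0,-4.8,-13.2],"turn":0},{"fingers":-0.5,"delta_pos":[0,-4.8,-13.2],"turn":0}]}}

```text
t: 6.85
tool_pos: [0.4781, -0.3796, 0.022]
tool_rot: [0.999, 0.034, 0.001, 0.0]
ft_force: [0.3, -0.2, -3.3]
finger_gap: 0.0489
gripper_force: 63.7
```

{"op": "servo_tool", "data": {"increments": [{"fingers":-0.5,"delta_pos":[0,0,-0.2],"turn":0},{"fingers":-0.5,"delta_pos":[0,0,-0.2],"turn":0},{"fingers":0.6,"delta_pos":[0,0,-0.2],"turn":0},{"fingers":0.6,"delta_pos":[0,0,-0.2],"turn":0},{"fingers":0.6,"delta_pos":[0,0,-0.2],"turn":0},{"fingers":0.6,"delta_pos":[0,0,3],"turn":0},{"fingers":0.6,"delta_pos":[0,0,7],"turn":0},{"fingers":0.6,"delta_pos":[1,4,10],"turn":0},{"fingers":0.6,"delta_pos":[3,9,12],"turn":0},{"fingers":0.6,"delta_pos":[5,14,12],"turn":0},{"fingers":0.6,"delta_pos":[7,19,12],"turn":0},{"fingers":0.6,"delta_pos":[8,24,12],"turn":0}]}}

```text
t: 8.05
tool_pos: [0.5552, -0.1536, 0.1423]
tool_rot: [0.999, 0.033, 0.001, 0.0]
ft_force: [1.7, -0.4, -0.5]
finger_gap: 0.0678
gripper_force: 0.0
```

```bash
cat > c.py <<'E'
from h import *
from b import comp
c=cam('top');save(c[0],'top1');P=cloud(c);np.save('top1.npy',P)
comp(P,.479,-.379,.036,.06,'carton')
comp(P,.56,.085,.06,.09,'stamp')
comp(P,.65,.085,.06,.09,'glue')
comp(P,.6,.13,.033,.046,'carrier')
for x,y in((.576,.375),(.455,.362),(.527,.265)):comp(P,x,y,.063,.08,'jar',.06)
o=manip.get_obs();print(o['t'],o['tool_pos'].round(4),R.from_quat(o['tool_rot']).as_euler('xyz',degrees=True).round(1))
E
python3 c.py
```

```text
carton 46 c [ 715.1 -157.8] s [70.1  1.5] a 87.8 mean [ 715.  -157.1   47.8]
stamp 192 c [556.1  82.3] s [34.5 35.6] a 64.9 mean [556.4  82.   75.2]
glue 67 c [646.1  85.4] s [20.7 20.2] a 28.0 mean [645.4  84.7  70.9]
carrier 689 c [601.5  36.2] s [190.5 190.7] a 5.1 mean [602.7  37.5  38.5]
jar 502 c [576.2 375.2] s [53.9 59.7] a 1.4 mean [576.2 375.1  68.8]
jar 521 c [454.8 362.6] s [57.8 57.1] a 53.3 mean [455.2 362.4  68.7]
jar 532 c [526.7 264.9] s [59.5 57.1] a 71.2 mean [527.2 264.9  68.8]
8.1 [ 0.5576 -0.139   0.1425] [-179.4   -0.3    4.7]
```

View pics/top1.png

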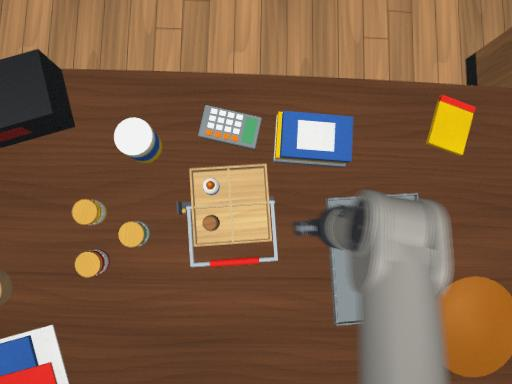

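Carrier is empty of the carton; the glue is at (185,210) px and the stamp at (222,210). Stamp next.

{"op": "servo_tool", "data": {"increments": [{"fingers":0.3,"delta_pos":[0,4,2],"turn":0},{"fingers":0.3,"delta_pos":[0,9,2],"turn":0},{"fingers":0.3,"delta_pos":[0,14,2],"turn":0},{"fingers":0.3,"delta_pos":[0,18,2],"turn":0},{"fingers":0.3,"delta_pos":[-0.2,22.2,2],"turn":0},{"fingers":0.3,"delta_pos":[-0.2,22.2,0],"turn":0},{"fingers":0.3,"delta_pos":[-0.2,22.2,-3],"turn":0},{"fingers":0.3,"delta_pos":[-0.2,22.2,-6],"turn":0},{"fingers":0.3,"delta_pos":[-0.2,22.2,-8],"turn":0},{"fingers":0.3,"delta_pos":[-0.2,22.2,-9.2],"turn":0},{"fingers":0.3,"delta_pos":[-0.2,22.2,-9.6],"turn":0},{"fingers":0.3,"delta_pos":[-0.2,22.2,-9.6],"turn":0}]}}

```text
t: 9.3
tool_pos: [0.5741, 0.0979, 0.0694]
tool_rot: [0.999, 0.039, 0.029, -0.02]
ft_force: [-0.5, 26.6, 65.0]
finger_gap: 0.0554
gripper_force: 33.5
```

{"op": "servo_tool", "data": {"increments": [{"fingers":-0.7,"delta_pos":[0,0,0],"turn":0},{"fingers":-0.7,"delta_pos":[0,0,0],"turn":0},{"fingers":-0.7,"delta_pos":[0,0,0],"turn":0},{"fingers":-0.7,"delta_pos":[0,0,0],"turn":0},{"fingers":-0.7,"delta_pos":[0,0,0],"turn":0},{"fingers":-0.7,"delta_pos":[0,0,0],"turn":0}]}}

```text
t: 9.9
tool_pos: [0.5923, 0.0766, 0.0782]
tool_rot: [0.998, 0.033, 0.046, -0.007]
ft_force: [12.3, 0.8, 80.7]
finger_gap: 0.0128
gripper_force: 44.4
```

{"op": "servo_tool", "data": {"increments": [{"fingers":-0.2,"delta_pos":[0,0,2],"turn":0},{"fingers":0.0,"delta_pos":[0,0,5],"turn":0},{"fingers":0.3,"delta_pos":[0,0,9],"turn":0},{"fingers":0.3,"delta_pos":[0,-4,13],"turn":0},{"fingers":0.3,"delta_pos":[0,-8,15],"turn":0},{"fingers":0.3,"delta_pos":[0,-12,15],"turn":0},{"fingers":0.3,"delta_pos":[0,-12,15],"turn":0},{"fingers":0.3,"delta_pos":[0,-12,15],"turn":0}]}}

```text
t: 10.7
tool_pos: [0.5515, -0.055, 0.1955]
tool_rot: [1.0, 0.032, 0.0, 0.0]
ft_force: [-0.3, 0.6, -0.5]
finger_gap: 0.0555
gripper_force: 0.0
```

```bash
python3 w.py w1; python3 - <<'E'
from h import *
from b import comp
P=np.load('w1.npy')
comp(P,.56,.085,.06,.09,'stamp')
comp(P,.65,.085,.06,.09,'glue')
E
```

```text
10.75 [ 0.5515 -0.0527  0.1952] [-179.9    0.     3.8]
stamp 1198 c [556.6  79. ] s [33.6 33.9] a 79.7 mean [557.9  76.3  76.8]
glue 596 c [644.5  84.3] s [19.9 24.8] a 79.6 mean [644.8  82.1  71.5]
```

View pics/w1.png

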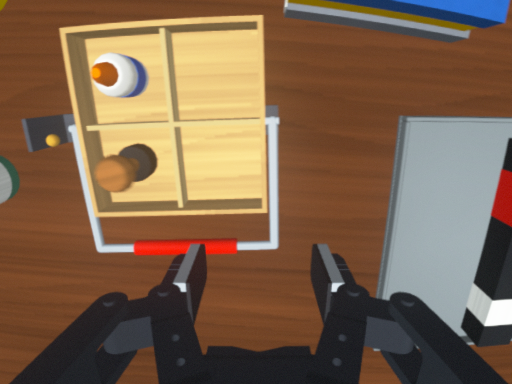

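The wrist view shows my descent was 15 mm short (the command lagged). The stamp still stands, at (175,125) px, and the carton is in the tray on the right. I'll re-measure from the top camera.

```bash
python3 c.py
```

```text
carton 2277 c [ 476.1 -379.4] s [275.1  53.9] a 4.4 mean [ 475.2 -378.3   43.3]
stamp 192 c [557.2  79.6] s [35.  34.8] a 46.6 mean [557.2  78.5  75.4]
glue 62 c [645.8  84.6] s [19.2 19.1] a 1.8 mean [645.   84.7  71.7]
carrier 599 c [601.6  36.3] s [190.7 190.3] a 5.1 mean [609.4  52.7  38.4]
jar 504 c [576.2 375.7] s [53.9 60.2] a 1.4 mean [576.1 375.1  68.8]
jar 526 c [455.4 363. ] s [58.6 57.6] a 73.4 mean [455.2 362.3  68.6]
jar 532 c [527.4 265. ] s [58.5 59.3] a 27.9 mean [527.1 264.9  68.8]
10.8 [ 0.5515 -0.0515  0.1951] [-179.9    0.     4. ]
```

{"op": "servo_tool", "data": {"increments": [{"fingers":0.4,"delta_pos":[0.5,4,0],"turn":0},{"fingers":0.4,"delta_pos":[0.5,8,0],"turn":0},{"fingers":0.4,"delta_pos":[0.5,11,0],"turn":0},{"fingers":0.4,"delta_pos":[0.5,13.1,0],"turn":0},{"fingers":0.4,"delta_pos":[0.5,13.1,-3],"turn":0},{"fingers":0.4,"delta_pos":[0.5,13.1,-6],"turn":0},{"fingers":0.4,"delta_pos":[0.5,13.1,-6],"turn":0},{"fingers":0.4,"delta_pos":[0.5,13.1,-6],"turn":0}]}}

```text
t: 11.6
tool_pos: [0.5561, 0.0792, 0.1352]
tool_rot: [0.999, 0.035, -0.001, -0.0]
ft_force: [0.6, 0.1, 0.8]
finger_gap: 0.0597
gripper_force: 0.0
```

{"op": "servo_tool", "data": {"increments": [{"fingers":0.4,"delta_pos":[0.1,0,-3],"turn":0},{"fingers":0.4,"delta_pos":[0.1,0,-6],"turn":0},{"fingers":0.4,"delta_pos":[0.1,0,-8],"turn":0},{"fingers":0.4,"delta_pos":[0.1,0,-8.9],"turn":0},{"fingers":0.4,"delta_pos":[0.1,0,-8.9],"turn":0},{"fingers":-0.7,"delta_pos":[0.1,0,-8.9],"turn":0},{"fingers":-0.7,"delta_pos":[0.1,0,-8.9],"turn":0},{"fingers":-0.7,"delta_pos":[0.1,0,-8.9],"turn":0},{"fingers":-0.7,"delta_pos":[0.1,0,-8.9],"turn":0},{"fingers":-0.7,"delta_pos":[0.1,0,-8.9],"turn":0}]}}

```text
t: 12.6
tool_pos: [0.5595, 0.0785, 0.0484]
tool_rot: [0.999, 0.034, 0.002, -0.0]
ft_force: [-1.2, 0.4, 5.6]
finger_gap: 0.0385
gripper_force: 60.2
```

{"op": "servo_tool", "data": {"increments": [{"fingers":-0.7,"delta_pos":[0,0,4],"turn":0},{"fingers":-0.7,"delta_pos":[0,0,8],"turn":0},{"fingers":-0.7,"delta_pos":[0,-3,11],"turn":0},{"fingers":-0.7,"delta_pos":[-2,-7,12],"turn":0},{"fingers":-0.7,"delta_pos":[-4,-11,12],"turn":0},{"fingers":-0.7,"delta_pos":[-6,-15,12],"turn":0},{"fingers":-0.7,"delta_pos":[-8,-19,12],"turn":0},{"fingers":-0.7,"delta_pos":[-10,-23,12],"turn":0},{"fingers":-0.7,"delta_pos":[-12,-27,12],"turn":0},{"fingers":-0.7,"delta_pos":[-14,-31,12],"turn":0},{"fingers":-0.7,"delta_pos":[-15.7,-34,12],"turn":0},{"fingers":-0.7,"delta_pos":[-15.7,-36.2,12],"turn":0}]}}

```text
t: 13.8
tool_pos: [0.3969, -0.2875, 0.1663]
tool_rot: [1.0, 0.031, -0.001, 0.001]
ft_force: [1.1, 0.3, -1.0]
finger_gap: 0.0383
gripper_force: 60.7
```

{"op": "servo_tool", "data": {"increments": [{"fingers":-0.7,"delta_pos":[0,0,0],"turn":0},{"fingers":-0.7,"delta_pos":[0,0,0],"turn":0}]}}

```text
t: 14.0
tool_pos: [0.4005, -0.284, 0.1662]
tool_rot: [0.999, 0.033, 0.0, -0.0]
ft_force: [0.2, 0.9, -1.4]
finger_gap: 0.0387
gripper_force: 60.7
```

{"op": "servo_tool", "data": {"increments": [{"fingers":-0.7,"delta_pos":[0,0,-4],"turn":0},{"fingers":-0.7,"delta_pos":[0,0,-8],"turn":0},{"fingers":-0.7,"delta_pos":[0,0,-10.5],"turn":0},{"fingers":-0.7,"delta_pos":[0,0,-11.4],"turn":0},{"fingers":-0.7,"delta_pos":[0,0,-11.7],"turn":0},{"fingers":-0.7,"delta_pos":[0,0,-11.7],"turn":0},{"fingers":0.4,"delta_pos":[0,0,-11.7],"turn":0},{"fingers":0.4,"delta_pos":[0,0,-11.7],"turn":0},{"fingers":0.4,"delta_pos":[0,0,-11.7],"turn":0},{"fingers":0.4,"delta_pos":[0,0,-8],"turn":0},{"fingers":0.4,"delta_pos":[0,0,-4],"turn":0},{"fingers":0.4,"delta_pos":[0,0,0],"turn":0}]}}

```text
t: 15.2
tool_pos: [0.4005, -0.2841, 0.168]
tool_rot: [0.999, 0.033, 0.0, 0.0]
ft_force: [0.4, -0.1, -0.4]
finger_gap: 0.0601
gripper_force: 0.0
```

{"op": "servo_tool", "data": {"increments": [{"fingers":0.3,"delta_pos":[3,4,0],"turn":0},{"fingers":0.3,"delta_pos":[6,8,0],"turn":0},{"fingers":0.3,"delta_pos":[9,12,0],"turn":0},{"fingers":0.3,"delta_pos":[12,16,0],"turn":0},{"fingers":0.3,"delta_pos":[15,20,0],"turn":0},{"fingers":0.3,"delta_pos":[18,24,0],"turn":0},{"fingers":0.3,"delta_pos":[20,28,0],"turn":0},{"fingers":0.3,"delta_pos":[22,32,0],"turn":0},{"fingers":0.3,"delta_pos":[24,35,0],"turn":0},{"fingers":0.3,"delta_pos":[24,36.5,0],"turn":0},{"fingers":0.3,"delta_pos":[24,36.5,-2],"turn":0},{"fingers":0.3,"delta_pos":[24,36.5,-2],"turn":0}]}}

```text
t: 16.4
tool_pos: [0.6385, 0.0803, 0.1438]
tool_rot: [0.999, 0.034, -0.003, 0.001]
ft_force: [-0.0, -1.3, -0.6]
finger_gap: 0.0555
gripper_force: 0.0
```

{"op": "servo_tool", "data": {"increments": [{"fingers":0.3,"delta_pos":[0,0,0],"turn":0},{"fingers":0.3,"delta_pos":[0,0,0],"turn":0}]}}

```text
t: 16.6
tool_pos: [0.6411, 0.0793, 0.1473]
tool_rot: [0.999, 0.032, 0.001, 0.0]
ft_force: [0.3, -0.5, 0.3]
finger_gap: 0.0552
gripper_force: 0.0
```

```bash
python3 c.py; python3 - <<'E'
from b import *
comp(np.load('top1.npy'),.402,-.284,.06,.09,'stampT')
E
```

```text
carton 2269 c [ 476.3 -379.7] s [274.5  54.1] a 4.4 mean [ 475.2 -378.3   43.3]
stamp 546 c [487.1 248.4] s [57.8 60.4] a 45.4 mean [487.2 248.1  68.7]
glue 3087 c [ 769.9 -168.4] s [170.8 112.3] a 87.4 mean [ 765.8 -161.6   76.7]
carrier 280 c [606.5 -21. ] s [190.6  76.6] a 5.7 mean [618.9 -42.3  38.6]
jar 505 c [576.3 376. ] s [53.9 60.1] a 1.3 mean [576.1 375.   68.9]
jar 524 c [455.2 363.2] s [59.4 57.4] a 79.1 mean [455.1 362.3  68.5]
jar 426 c [492.1 248.4] s [46.2 59. ] a 1.8 mean [492.  250.5  68.9]
16.65 [0.6413 0.0796 0.1475] [ 1.8e+02 -1.0e-01  3.7e+00]
stampT 197 c [ 400.1 -282. ] s [34.5 33.6] a 27.4 mean [ 401.  -280.5   74.5]
```

The green jar was knocked to (0.487, 0.248). The stamp stands in the tray. Glue next.

{"op": "servo_tool", "data": {"increments": [{"fingers":0.3,"delta_pos":[0.4,0.5,-3],"turn":0},{"fingers":0.3,"delta_pos":[0.4,0.5,-6],"turn":0},{"fingers":0.3,"delta_pos":[0.4,0.5,-8.5],"turn":0},{"fingers":0.3,"delta_pos":[0.4,0.5,-10.2],"turn":0},{"fingers":0.3,"delta_pos":[0.4,0.5,-10.2],"turn":0},{"fingers":-0.7,"delta_pos":[0.4,0.5,-10.2],"turn":0},{"fingers":-0.7,"delta_pos":[0.4,0.5,-10.2],"turn":0},{"fingers":-0.7,"delta_pos":[0.4,0.5,-10.2],"turn":0},{"fingers":-0.7,"delta_pos":[0.4,0.5,-10.2],"turn":0},{"fingers":-0.7,"delta_pos":[0.4,0.5,-10.2],"turn":0}]}}

```text
t: 17.65
tool_pos: [0.6457, 0.086, 0.0458]
tool_rot: [0.999, 0.033, 0.001, -0.0]
ft_force: [-0.7, 0.2, 4.2]
finger_gap: 0.0385
gripper_force: 60.4
```

{"op": "servo_tool", "data": {"increments": [{"fingers":-0.7,"delta_pos":[0,0,4],"turn":0},{"fingers":-0.7,"delta_pos":[0,0,8],"turn":0},{"fingers":-0.7,"delta_pos":[-2,-3,11],"turn":0},{"fingers":-0.7,"delta_pos":[-5,-7,12],"turn":0},{"fingers":-0.7,"delta_pos":[-8,-11,12],"turn":0},{"fingers":-0.7,"delta_pos":[-10.5,-15,12],"turn":0},{"fingers":-0.7,"delta_pos":[-10.5,-19,12],"turn":0},{"fingers":-0.7,"delta_pos":[-10.5,-23,12],"turn":0},{"fingers":-0.7,"delta_pos":[-10.5,-27,12],"turn":0},{"fingers":-0.7,"delta_pos":[-10.5,-31,12],"turn":0},{"fingers":-0.7,"delta_pos":[-10.5,-34,12],"turn":0},{"fingers":-0.7,"delta_pos":[-10.5,-36,12],"turn":0}]}}

```text
t: 18.85
tool_pos: [0.5384, -0.278, 0.1639]
tool_rot: [1.0, 0.031, -0.001, 0.001]
ft_force: [0.5, -0.2, -1.8]
finger_gap: 0.0388
gripper_force: 60.5
```

{"op": "servo_tool", "data": {"increments": [{"fingers":-0.7,"delta_pos":[0,0,0],"turn":0},{"fingers":-0.7,"delta_pos":[0,0,0],"turn":0}]}}

```text
t: 19.05
tool_pos: [0.5395, -0.2732, 0.1639]
tool_rot: [0.999, 0.033, -0.0, -0.001]
ft_force: [0.5, 0.3, -1.1]
finger_gap: 0.0387
gripper_force: 60.5
```

{"op": "servo_tool", "data": {"increments": [{"fingers":-0.7,"delta_pos":[0,0,-4],"turn":0},{"fingers":-0.7,"delta_pos":[0,0,-8],"turn":0},{"fingers":-0.7,"delta_pos":[0,0,-10.5],"turn":0},{"fingers":-0.7,"delta_pos":[0,0,-11.4],"turn":0},{"fingers":-0.7,"delta_pos":[0,0,-11.8],"turn":0},{"fingers":-0.7,"delta_pos":[0,0,-11.8],"turn":0},{"fingers":0.4,"delta_pos":[0,0,-11.8],"turn":0},{"fingers":0.4,"delta_pos":[0,0,-11.8],"turn":0},{"fingers":0.4,"delta_pos":[0,0,-11.8],"turn":0},{"fingers":0.4,"delta_pos":[0,0,-8],"turn":0},{"fingers":0.4,"delta_pos":[0,0,-4],"turn":0},{"fingers":0.4,"delta_pos":[0,0,0],"turn":0}]}}

```text
t: 20.25
tool_pos: [0.5396, -0.2743, 0.166]
tool_rot: [0.999, 0.033, 0.0, 0.0]
ft_force: [0.5, -0.8, -0.2]
finger_gap: 0.0595
gripper_force: 0.0
```

Both shop items are in the tray. Now the jars, starting with green.

{"op": "servo_tool", "data": {"increments": [{"fingers":1,"delta_pos":[0,5,2],"turn":0},{"fingers":1,"delta_pos":[0,10,2],"turn":0},{"fingers":1,"delta_pos":[0,15,2],"turn":0},{"fingers":1,"delta_pos":[0,20,2],"turn":0},{"fingers":1,"delta_pos":[0,25,2],"turn":0},{"fingers":1,"delta_pos":[-1,30,2],"turn":0},{"fingers":1,"delta_pos":[-2,35,2],"turn":0},{"fingers":1,"delta_pos":[-3,40,2],"turn":0},{"fingers":1,"delta_pos":[-4,45,2],"turn":0},{"fingers":1,"delta_pos":[-5.2,49,0],"turn":0},{"fingers":1,"delta_pos":[-5.2,52.3,0],"turn":0},{"fingers":1,"delta_pos":[-5.2,52.3,-2],"turn":0}]}}

```text
t: 21.45
tool_pos: [0.4868, 0.2582, 0.1471]
tool_rot: [0.999, 0.039, 0.003, -0.004]
ft_force: [0.4, 1.0, 0.4]
finger_gap: 0.0853
gripper_force: 0.0
```

{"op": "servo_tool", "data": {"increments": [{"fingers":1,"delta_pos":[0,0,0],"turn":0},{"fingers":1,"delta_pos":[0,0,0],"turn":0},{"fingers":1,"delta_pos":[0,0,0],"turn":0}]}}

```text
t: 21.75
tool_pos: [0.4889, 0.2475, 0.1452]
tool_rot: [0.999, 0.032, 0.001, 0.0]
ft_force: [-0.3, -1.0, -0.1]
finger_gap: 0.0852
gripper_force: 0.0
```

```bash
cat > d.py <<'E'
from h import *
from b import comp
import sys
c=cam('top');save(c[0],sys.argv[1]);P=cloud(c);np.save('t.npy',P)
for x,y in((.576,.375),(.455,.362),(.487,.248)):comp(P,x,y,.063,.08,'jar',.06)
comp(P,.402,-.284,.06,.09,'stampT'); comp(P,.541,-.274,.06,.09,'glueT')
comp(P,.479,-.379,.036,.06,'carton')
o=manip.get_obs();print(o['t'],o['tool_pos'].round(4),R.from_quat(o['tool_rot']).as_euler('xyz',degrees=True).round(1))
E
python3 d.py t2
```

```text
jar 503 c [576.2 375.4] s [53.8 59.4] a 1.3 mean [576.1 375.1  68.7]
jar 0 c [0. 0.] s [0. 0.] a 0.0 mean [nan nan nan]
jar 151 c [507.2 248.3] s [53.3 20.1] a 87.5 mean [505.8 248.   68.7]
stampT 198 c [ 400.2 -282.3] s [33.8 34.4] a 28.0 mean [ 401.1 -280.4   74.5]
glueT 65 c [ 543.7 -270.9] s [16.5 19.3] a 84.8 mean [ 544.2 -269.6   71.3]
carton 2278 c [ 476.4 -380.3] s [274.8  54.5] a 3.9 mean [ 475.2 -378.2   43.2]
21.8 [0.4889 0.2477 0.1453] [-1.8e+02 -1.0e-01  3.7e+00]
  return _methods._mean(a, axis=axis, dtype=dtype,
  ret = um.true_divide(
```

View pics/t2.png

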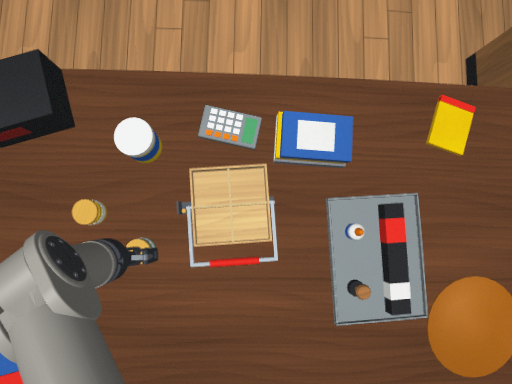

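The tray holds carton, glue (232,355) px and stamp (290,360); the carrier is empty. The gripper is over the green jar, so I'm descending.

{"op": "servo_tool", "data": {"increments": [{"fingers":1,"delta_pos":[-0.2,0,-3],"turn":0},{"fingers":1,"delta_pos":[-0.2,0,-6],"turn":0},{"fingers":1,"delta_pos":[-0.2,0,-8.5],"turn":0},{"fingers":1,"delta_pos":[-0.2,0,-10.4],"turn":0},{"fingers":1,"delta_pos":[-0.2,0,-10.4],"turn":0},{"fingers":0.0,"delta_pos":[-0.2,0,-10.4],"turn":0},{"fingers":0.0,"delta_pos":[-0.2,0,-10.4],"turn":0},{"fingers":0.0,"delta_pos":[-0.2,0,-10.4],"turn":0},{"fingers":0.0,"delta_pos":[-0.2,0,-10.4],"turn":0},{"fingers":0.0,"delta_pos":[-0.2,0,-10.4],"turn":0}]}}

```text
t: 22.8
tool_pos: [0.4874, 0.2499, 0.0426]
tool_rot: [0.999, 0.033, 0.002, -0.001]
ft_force: [-0.3, 0.3, 6.5]
finger_gap: 0.0585
gripper_force: 65.1
```

{"op": "servo_tool", "data": {"increments": [{"fingers":0,"delta_pos":[0,0,3],"turn":0},{"fingers":0,"delta_pos":[0,0,7],"turn":0},{"fingers":0,"delta_pos":[0,-2,11],"turn":0},{"fingers":0,"delta_pos":[2,-5,12],"turn":0},{"fingers":0,"delta_pos":[5,-8,12],"turn":0},{"fingers":0,"delta_pos":[8,-12,12],"turn":0},{"fingers":0,"delta_pos":[11,-16,12],"turn":0},{"fingers":0,"delta_pos":[13,-20,12],"turn":0},{"fingers":0,"delta_pos":[15,-23,12],"turn":0},{"fingers":0,"delta_pos":[16.4,-25.5,12],"turn":0},{"fingers":0,"delta_pos":[16.4,-25.5,12],"turn":0},{"fingers":0,"delta_pos":[16.4,-25.5,12],"turn":0}]}}

```text
t: 24.0
tool_pos: [0.6491, -0.0073, 0.1593]
tool_rot: [0.999, 0.032, -0.001, -0.0]
ft_force: [-0.1, 1.2, -3.5]
finger_gap: 0.0581
gripper_force: 65.6
```

{"op": "servo_tool", "data": {"increments": [{"fingers":0,"delta_pos":[0,0,-2],"turn":0},{"fingers":0,"delta_pos":[0,0,-4],"turn":0},{"fingers":0,"delta_pos":[0,0,-4],"turn":0}]}}

```text
t: 24.3
tool_pos: [0.6461, -0.0042, 0.1168]
tool_rot: [0.999, 0.035, -0.004, -0.001]
ft_force: [-0.5, 0.9, -2.2]
finger_gap: 0.0581
gripper_force: 65.6
```

{"op": "servo_tool", "data": {"increments": [{"fingers":0,"delta_pos":[0.2,0,-2],"turn":0},{"fingers":0,"delta_pos":[0.2,0,-4],"turn":0},{"fingers":0,"delta_pos":[0.2,0,-5.5],"turn":0},{"fingers":0,"delta_pos":[0.2,0,-6.3],"turn":0},{"fingers":0,"delta_pos":[0.2,0,-6.7],"turn":0},{"fingers":0,"delta_pos":[0.2,0,-6.9],"turn":0},{"fingers":0,"delta_pos":[0.2,0,-6.9],"turn":0}]}}

```text
t: 25.0
tool_pos: [0.6522, -0.0061, 0.0519]
tool_rot: [0.999, 0.033, 0.001, -0.0]
ft_force: [-0.8, -0.3, -1.7]
finger_gap: 0.0582
gripper_force: 65.6
```

{"op": "servo_tool", "data": {"increments": [{"fingers":0,"delta_pos":[0,0,-0.3],"turn":0},{"fingers":0,"delta_pos":[0,0,-0.4],"turn":0},{"fingers":0,"delta_pos":[0,0,-0.4],"turn":0},{"fingers":0.7,"delta_pos":[0,0,-0.4],"turn":0},{"fingers":0.7,"delta_pos":[0,0,-0.4],"turn":0},{"fingers":0.7,"delta_pos":[0,0,-0.4],"turn":0},{"fingers":0.7,"delta_pos":[0,0,3],"turn":0},{"fingers":0.7,"delta_pos":[0,0,7],"turn":0},{"fingers":0.7,"delta_pos":[0,0,11],"turn":0},{"fingers":0.7,"delta_pos":[-3,4,12],"turn":0},{"fingers":0.7,"delta_pos":[-6,8,12],"turn":0},{"fingers":1,"delta_pos":[-8,12,12],"turn":0}]}}

```text
t: 26.2
tool_pos: [0.5706, 0.1151, 0.1727]
tool_rot: [0.999, 0.033, 0.001, -0.0]
ft_force: [0.3, 1.3, 0.6]
finger_gap: 0.0841
gripper_force: 0.0
```

{"op": "servo_tool", "data": {"increments": [{"fingers":1,"delta_pos":[-2,4,0],"turn":0},{"fingers":1,"delta_pos":[-4,8,0],"turn":0},{"fingers":1,"delta_pos":[-6,12,0],"turn":0},{"fingers":1,"delta_pos":[-8,16,0],"turn":0},{"fingers":1,"delta_pos":[-10,20,0],"turn":0},{"fingers":1,"delta_pos":[-11,24,0],"turn":0},{"fingers":1,"delta_pos":[-11.7,25,-1],"turn":0},{"fingers":1,"delta_pos":[-11.7,25,-2],"turn":0},{"fingers":1,"delta_pos":[-11.7,25,-2],"turn":0},{"fingers":1,"delta_pos":[-11.7,25,-2],"turn":0}]}}

```text
t: 27.2
tool_pos: [0.4563, 0.3608, 0.1506]
tool_rot: [1.0, 0.031, -0.0, 0.001]
ft_force: [0.4, -0.5, -0.1]
finger_gap: 0.0853
gripper_force: 0.0
```

```bash
python3 d.py t3 2>/dev/null;  python3 - <<'E'
from b import *
comp(np.load('t.npy'),.651,-.005,.06,.09,'jarC')
E
```

```text
jar 507 c [576.2 375.9] s [53.9 60.1] a 1.3 mean [576.2 374.9  68.6]
jar 263 c [465.6 359.6] s [59.2 35.7] a 70.4 mean [467.  360.8  68.5]
jar 0 c [0. 0.] s [0. 0.] a 0.0 mean [nan nan nan]
stampT 197 c [ 400.5 -281.8] s [34.4 32.7] a 3.3 mean [ 401.  -280.5   74.5]
glueT 64 c [ 543.5 -271.2] s [17.1 19.5] a 85.7 mean [ 543.6 -269.9   71.2]
carton 2274 c [ 476.1 -378.9] s [275.1  53. ] a 4.2 mean [ 475.3 -378.2   43.3]
27.25 [0.4565 0.3613 0.1511] [179.9  -0.    3.6]
jarC 502 c [649.3  -6.4] s [57.1 59.1] a 3.2 mean [649.4  -6.2  73.6]
```

Green is seated in its compartment. Red next.

{"op": "servo_tool", "data": {"increments": [{"fingers":1,"delta_pos":[-0.1,0.2,-3],"turn":0},{"fingers":1,"delta_pos":[-0.1,0.2,-6],"turn":0},{"fingers":1,"delta_pos":[-0.1,0.2,-9],"turn":0},{"fingers":1,"delta_pos":[-0.1,0.2,-11],"turn":0},{"fingers":1,"delta_pos":[-0.1,0.2,-11],"turn":0},{"fingers":0.0,"delta_pos":[-0.1,0.2,-11],"turn":0},{"fingers":0.0,"delta_pos":[-0.1,0.2,-11],"turn":0},{"fingers":0.0,"delta_pos":[-0.1,0.2,-11],"turn":0},{"fingers":0.0,"delta_pos":[-0.1,0.2,-11],"turn":0},{"fingers":0.0,"delta_pos":[-0.1,0.2,-11],"turn":0}]}}

```text
t: 28.25
tool_pos: [0.4556, 0.3665, 0.0436]
tool_rot: [0.999, 0.033, 0.002, -0.001]
ft_force: [1.2, -1.1, 5.9]
finger_gap: 0.0583
gripper_force: 65.6
```

{"op": "servo_tool", "data": {"increments": [{"fingers":0,"delta_pos":[0,0,3],"turn":0},{"fingers":0,"delta_pos":[0,0,7],"turn":0},{"fingers":0,"delta_pos":[0,-2,11],"turn":0},{"fingers":0,"delta_pos":[2,-5,12],"turn":0},{"fingers":0,"delta_pos":[5,-9,12],"turn":0},{"fingers":0,"delta_pos":[8,-13,12],"turn":0},{"fingers":0,"delta_pos":[11,-17,12],"turn":0},{"fingers":0,"delta_pos":[14,-21,12],"turn":0},{"fingers":0,"delta_pos":[17,-25,12],"turn":0},{"fingers":0,"delta_pos":[18.7,-28,12],"turn":0},{"fingers":0,"delta_pos":[18.7,-28,12],"turn":0},{"fingers":0,"delta_pos":[18.7,-28,12],"turn":0}]}}

```text
t: 29.45
tool_pos: [0.6405, 0.0843, 0.1603]
tool_rot: [0.999, 0.032, -0.001, -0.0]
ft_force: [-0.4, 1.5, -2.4]
finger_gap: 0.058
gripper_force: 65.9
```

{"op": "servo_tool", "data": {"increments": [{"fingers":0,"delta_pos":[0,0,-2],"turn":0},{"fingers":0,"delta_pos":[0,0,-4],"turn":0},{"fingers":0,"delta_pos":[0,0,-4],"turn":0},{"fingers":0,"delta_pos":[0,0,-4],"turn":0},{"fingers":0,"delta_pos":[0,0,-4],"turn":0}]}}

```text
t: 29.95
tool_pos: [0.6413, 0.0872, 0.1228]
tool_rot: [0.999, 0.034, 0.001, -0.0]
ft_force: [-0.8, 1.4, -3.2]
finger_gap: 0.0583
gripper_force: 65.8
```

{"op": "servo_tool", "data": {"increments": [{"fingers":0,"delta_pos":[0.1,0,-2],"turn":0},{"fingers":0,"delta_pos":[0.1,0,-4],"turn":0},{"fingers":0,"delta_pos":[0.1,0,-5.5],"turn":0},{"fingers":0,"delta_pos":[0.1,0,-6.3],"turn":0},{"fingers":0,"delta_pos":[0.1,0,-6.8],"turn":0},{"fingers":0,"delta_pos":[0.1,0,-7.1],"turn":0},{"fingers":0,"delta_pos":[0.1,0,-7.4],"turn":0},{"fingers":0,"delta_pos":[0.1,0,-7.4],"turn":0},{"fingers":0,"delta_pos":[0.1,0,-7.4],"turn":0}]}}

```text
t: 30.85
tool_pos: [0.6424, 0.086, 0.0487]
tool_rot: [0.999, 0.033, 0.001, -0.0]
ft_force: [-1.8, -0.4, 3.6]
finger_gap: 0.0583
gripper_force: 66.4
```

{"op": "servo_tool", "data": {"increments": [{"fingers":0.7,"delta_pos":[0,0,0],"turn":0},{"fingers":0.7,"delta_pos":[0,0,0],"turn":0},{"fingers":0.7,"delta_pos":[0,0,0],"turn":0},{"fingers":0.7,"delta_pos":[0,0,3],"turn":0},{"fingers":0.7,"delta_pos":[0,0,7],"turn":0},{"fingers":0.7,"delta_pos":[0,0,11],"turn":0},{"fingers":0.7,"delta_pos":[-1,4,12],"turn":0},{"fingers":0.7,"delta_pos":[-2,8,12],"turn":0},{"fingers":1,"delta_pos":[-3,12,12],"turn":0},{"fingers":1,"delta_pos":[-4,16,12],"turn":0},{"fingers":1,"delta_pos":[-5,20,12],"turn":0},{"fingers":1,"delta_pos":[-6,24,12],"turn":0}]}}

```text
t: 32.05
tool_pos: [0.5814, 0.3273, 0.1674]
tool_rot: [0.999, 0.033, 0.0, -0.0]
ft_force: [0.9, -0.2, -0.3]
finger_gap: 0.0854
gripper_force: 0.0
```

{"op": "servo_tool", "data": {"increments": [{"fingers":1,"delta_pos":[-0.4,4,0],"turn":0},{"fingers":1,"delta_pos":[-0.4,4.7,0],"turn":0},{"fingers":1,"delta_pos":[-0.4,4.7,-2],"turn":0},{"fingers":1,"delta_pos":[-0.4,4.7,-2],"turn":0},{"fingers":1,"delta_pos":[-0.4,4.7,-2],"turn":0},{"fingers":1,"delta_pos":[-0.4,4.7,-2],"turn":0}]}}

```text
t: 32.65
tool_pos: [0.5786, 0.3721, 0.1481]
tool_rot: [0.999, 0.033, 0.001, -0.0]
ft_force: [-0.1, -0.8, 0.4]
finger_gap: 0.0854
gripper_force: 0.0
```

```bash
python3 d.py t4 2>/dev/null;  python3 - <<'E'
from b import *
P=np.load('t.npy')
comp(P,.651,-.005,.06,.09,'jarC')
comp(P,.643,.086,.06,.09,'jarR')
E
```

```text
jar 226 c [565.  370.1] s [32.2 58.2] a 25.4 mean [563.3 372.   68.8]
jar 0 c [0. 0.] s [0. 0.] a 0.0 mean [nan nan nan]
jar 0 c [0. 0.] s [0. 0.] a 0.0 mean [nan nan nan]
stampT 197 c [ 400.2 -282.1] s [34.3 33.9] a 29.2 mean [ 401.  -280.5   74.5]
glueT 65 c [ 543.8 -271.3] s [17.8 18.6] a 42.7 mean [ 543.5 -269.7   70.8]
carton 2269 c [ 476.1 -379.6] s [275.4  53.8] a 3.8 mean [ 475.3 -378.3   43.3]
32.7 [0.5786 0.3723 0.1483] [-1.8e+02 -1.0e-01  3.8e+00]
jarC 505 c [649.2  -6.4] s [57. 59.] a 2.7 mean [649.4  -6.2  73.5]
jarR 508 c [640.1  85.1] s [56.8 58.3] a 1.5 mean [640.1  85.6  73.6]
```

{"op": "servo_tool", "data": {"increments": [{"fingers":1,"delta_pos":[-0.2,0.3,-3],"turn":0},{"fingers":1,"delta_pos":[-0.2,0.3,-6],"turn":0},{"fingers":1,"delta_pos":[-0.2,0.3,-9],"turn":0},{"fingers":1,"delta_pos":[-0.2,0.3,-10.7],"turn":0},{"fingers":1,"delta_pos":[-0.2,0.3,-10.7],"turn":0},{"fingers":0.0,"delta_pos":[-0.2,0.3,-10.7],"turn":0},{"fingers":0.0,"delta_pos":[-0.2,0.3,-10.7],"turn":0},{"fingers":0.0,"delta_pos":[-0.2,0.3,-10.7],"turn":0},{"fingers":0.0,"delta_pos":[-0.2,0.3,-10.7],"turn":0},{"fingers":0.0,"delta_pos":[-0.2,0.3,-10.7],"turn":0}]}}

```text
t: 33.7
tool_pos: [0.5772, 0.3775, 0.0432]
tool_rot: [0.999, 0.034, 0.002, -0.002]
ft_force: [0.7, 1.4, 6.3]
finger_gap: 0.0581
gripper_force: 65.6
```

{"op": "servo_tool", "data": {"increments": [{"fingers":0,"delta_pos":[0,0,3],"turn":0},{"fingers":0,"delta_pos":[0,0,7],"turn":0},{"fingers":0,"delta_pos":[0,-2,11],"turn":0},{"fingers":0,"delta_pos":[-1,-6,12],"turn":0},{"fingers":0,"delta_pos":[-1.7,-11,12],"turn":0},{"fingers":0,"delta_pos":[-1.7,-16,12],"turn":0},{"fingers":0,"delta_pos":[-1.7,-21,12],"turn":0},{"fingers":0,"delta_pos":[-1.7,-26,12],"turn":0},{"fingers":0,"delta_pos":[-1.7,-31,12],"turn":0},{"fingers":0,"delta_pos":[-1.7,-35,12],"turn":0},{"fingers":0,"delta_pos":[-1.7,-38,12],"turn":0},{"fingers":0,"delta_pos":[-1.7,-39.1,12],"turn":0}]}}

```text
t: 34.9
tool_pos: [0.5575, -0.0218, 0.1592]
tool_rot: [1.0, 0.03, -0.001, 0.002]
ft_force: [-0.2, -0.2, -3.2]
finger_gap: 0.0583
gripper_force: 65.9
```

{"op": "servo_tool", "data": {"increments": [{"fingers":0,"delta_pos":[0,0,0],"turn":0},{"fingers":0,"delta_pos":[0,0,0],"turn":0},{"fingers":0,"delta_pos":[0,0,-2],"turn":0},{"fingers":0,"delta_pos":[0,0,-4],"turn":0},{"fingers":0,"delta_pos":[0,0,-4],"turn":0},{"fingers":0,"delta_pos":[0,0,-4],"turn":0},{"fingers":0,"delta_pos":[0,0,-4],"turn":0}]}}

```text
t: 35.6
tool_pos: [0.5597, -0.0137, 0.1215]
tool_rot: [0.999, 0.034, 0.001, -0.0]
ft_force: [-0.3, 1.4, -3.8]
finger_gap: 0.0585
gripper_force: 65.8
```

{"op": "servo_tool", "data": {"increments": [{"fingers":0,"delta_pos":[0,0,-2],"turn":0},{"fingers":0,"delta_pos":[0,0,-4],"turn":0},{"fingers":0,"delta_pos":[0,0,-5.5],"turn":0},{"fingers":0,"delta_pos":[0,0,-6.3],"turn":0},{"fingers":0,"delta_pos":[0,0,-6.8],"turn":0},{"fingers":0,"delta_pos":[0,0,-7.1],"turn":0},{"fingers":0,"delta_pos":[0,0,-7.3],"turn":0},{"fingers":0,"delta_pos":[0,0,-7.3],"turn":0},{"fingers":0,"delta_pos":[0,0,-7.3],"turn":0}]}}

```text
t: 36.5
tool_pos: [0.5594, -0.0151, 0.0481]
tool_rot: [0.999, 0.034, 0.001, 0.0]
ft_force: [0.6, 0.5, -1.2]
finger_gap: 0.0583
gripper_force: 65.8
```

{"op": "servo_tool", "data": {"increments": [{"fingers":0.7,"delta_pos":[0,0,0],"turn":0},{"fingers":0.7,"delta_pos":[0,0,0],"turn":0},{"fingers":0.7,"delta_pos":[0,0,0],"turn":0},{"fingers":0.7,"delta_pos":[0,0,3],"turn":0},{"fingers":0.7,"delta_pos":[0,0,7],"turn":0},{"fingers":0.7,"delta_pos":[0,0,11],"turn":0},{"fingers":0.2,"delta_pos":[-3,0,12],"turn":0},{"fingers":0,"delta_pos":[-6,2,12],"turn":0},{"fingers":0,"delta_pos":[-9.7,3.7,12],"turn":0},{"fingers":0,"delta_pos":[-9.7,3.7,12],"turn":0},{"fingers":0,"delta_pos":[-9.7,3.7,12],"turn":0}]}}

```text
t: 37.6
tool_pos: [0.4614, 0.022, 0.1677]
tool_rot: [0.999, 0.034, 0.001, 0.001]
ft_force: [0.0, -0.4, 0.4]
finger_gap: 0.0428
gripper_force: 0.0
```

```bash
python3 d.py t5 2>/dev/null;  python3 - <<'E'
from b import *
P=np.load('t.npy')
comp(P,.651,-.005,.06,.09,'jarC')
comp(P,.643,.086,.06,.09,'jarR')
comp(P,.56,-.014,.06,.09,'jarY')
print(manip.get_obs()['qpos'].round(2))
E
```

```text
jar 0 c [0. 0.] s [0. 0.] a 0.0 mean [nan nan nan]
jar 0 c [0. 0.] s [0. 0.] a 0.0 mean [nan nan nan]
jar 0 c [0. 0.] s [0. 0.] a 0.0 mean [nan nan nan]
stampT 197 c [ 400.5 -281.5] s [32.9 35. ] a 89.8 mean [ 401.  -280.4   74.7]
glueT 67 c [ 543.5 -270.5] s [19.1 19.3] a 89.9 mean [ 543.7 -269.9   70.9]
carton 2277 c [ 475.9 -378.9] s [275.5  53.1] a 4.6 mean [ 475.4 -378.2   43.3]
37.65 [0.4625 0.0214 0.1679] [ 1.8e+02 -1.0e-01  3.8e+00]
jarC 504 c [649.4  -6.5] s [57.1 59.1] a 1.4 mean [649.3  -6.2  73.5]
jarR 510 c [640.2  85.2] s [56.9 58.3] a 0.8 mean [640.1  85.5  73.5]
jarY 509 c [558.  -15.3] s [57.9 58.1] a 45.8 mean [557.6 -15.1  73.5]
[ 0.3   0.21 -0.45  1.83  0.1   1.12 -1.69]
```

View pics/t5.png

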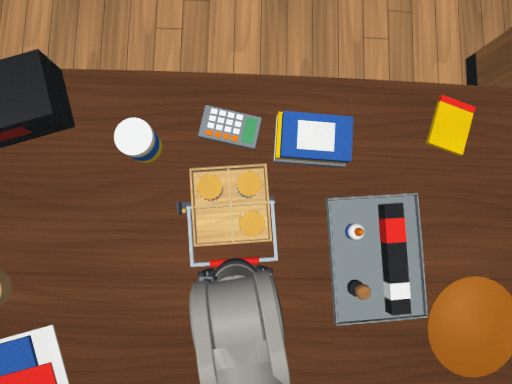

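All three jars stand in their own compartments: (188,209), (184,248) and (223,250) px. The handle is still folded. I'll turn the gripper to take the bar across.

{"op": "servo_tool", "data": {"increments": [{"fingers":0,"delta_pos":[0,0.2,0],"turn":8},{"fingers":0,"delta_pos":[0,0.2,0],"turn":16},{"fingers":0,"delta_pos":[0,0.2,0],"turn":24},{"fingers":0,"delta_pos":[0,0.2,0],"turn":32},{"fingers":0,"delta_pos":[0,0.2,0],"turn":40},{"fingers":0,"delta_pos":[0,0.2,0],"turn":48},{"fingers":0,"delta_pos":[0,0.2,0],"turn":56},{"fingers":0,"delta_pos":[0,0.2,0],"turn":64},{"fingers":0,"delta_pos":[0,0.2,0],"turn":72},{"fingers":0,"delta_pos":[0,0.2,0],"turn":80},{"fingers":0,"delta_pos":[0,0.2,0],"turn":88},{"fingers":0,"delta_pos":[0,0.2,0],"turn":91.3}]}}

```text
t: 38.85
tool_pos: [0.4635, 0.0229, 0.1675]
tool_rot: [0.674, 0.739, 0.001, 0.0]
ft_force: [-1.3, -0.4, 0.4]
finger_gap: 0.0431
gripper_force: 0.0
```

{"op": "servo_tool", "data": {"increments": [{"fingers":0,"delta_pos":[0,0,0],"turn":0},{"fingers":0,"delta_pos":[0,0,-4],"turn":0},{"fingers":0,"delta_pos":[0,0,-8],"turn":0},{"fingers":0,"delta_pos":[0,0,-8],"turn":0},{"fingers":0,"delta_pos":[0,0,-8],"turn":0},{"fingers":0,"delta_pos":[0,0,-8],"turn":0}]}}

```text
t: 39.45
tool_pos: [0.4639, 0.0241, 0.0892]
tool_rot: [0.675, 0.738, 0.002, 0.001]
ft_force: [0.2, 0.5, 0.8]
finger_gap: 0.0424
gripper_force: 0.0
```

```bash
python3 w.py w2
```

```text
39.5 [0.4639 0.024  0.0894] [179.7   0.   95.1]
```

View pics/w2.png

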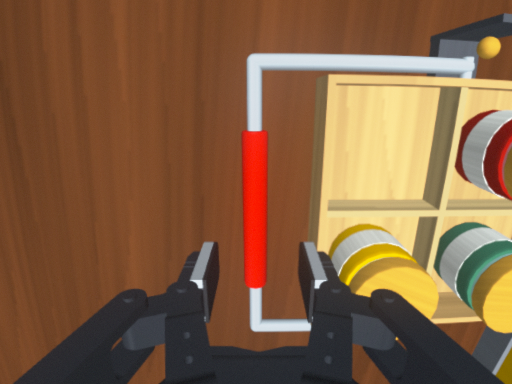

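```bash
python3 - <<'E'
from h import *
P=np.load('w2.npy');im=cv2.imread('pics/w2.png').astype(int)
m=(im[...,2]>180)&(im[...,1]<60)&(im[...,0]<60)&(P[...,0]<.5)&(P[...,2]<.05)
q=P[m];print(len(q),q.mean(0).round(4),np.percentile(q,[2,98],axis=0).round(4))
E
```

```text
3492 [0.4608 0.031  0.0359] [[ 0.4504 -0.0301  0.0324]
 [ 0.4715  0.0827  0.0382]]
```

The red bar, at column 256 in the picture and (0.461, 0.026) m, lies between the fingers. Descending to grip it.

{"op": "servo_tool", "data": {"increments": [{"fingers":0,"delta_pos":[-0.3,0,-2.5],"turn":0},{"fingers":0,"delta_pos":[-0.3,0,-5],"turn":0},{"fingers":0,"delta_pos":[-0.3,0,-7],"turn":0},{"fingers":0,"delta_pos":[-0.3,0,-7.6],"turn":0},{"fingers":0,"delta_pos":[-0.3,0,-7.6],"turn":0},{"fingers":-1,"delta_pos":[-0.3,0,-7.6],"turn":0},{"fingers":-1,"delta_pos":[-0.3,0,-7.6],"turn":0},{"fingers":-1,"delta_pos":[-0.3,0,-7.6],"turn":0},{"fingers":-1,"delta_pos":[-0.3,0,-7.6],"turn":0},{"fingers":-1,"delta_pos":[-0.3,0,-7.6],"turn":0}]}}

```text
t: 40.5
tool_pos: [0.4615, 0.0241, 0.013]
tool_rot: [0.675, 0.738, 0.002, 0.002]
ft_force: [2.2, -0.7, 7.2]
finger_gap: 0.0161
gripper_force: 59.0
```

```bash
python3 - <<'E'
import numpy as np
c,s=np.cos(np.radians(5.1)),np.sin(np.radians(5.1))
for th in [0,.1,.2,.3,.4,.5,.6,.7,.8,.9,1.0,1.1,1.2,1.3,1.4,1.5,1.56,1.58]:
    d=14*(1-np.cos(th));print(th,[round(d*c,1),round(d*s,1),round(14*np.sin(th),1)])
E
```

```text
0 [np.float64(0.0), np.float64(0.0), np.float64(0.0)]
0.1 [np.float64(0.1), np.float64(0.0), np.float64(1.4)]
0.2 [np.float64(0.3), np.float64(0.0), np.float64(2.8)]
0.3 [np.float64(0.6), np.float64(0.1), np.float64(4.1)]
0.4 [np.float64(1.1), np.float64(0.1), np.float64(5.5)]
0.5 [np.float64(1.7), np.float64(0.2), np.float64(6.7)]
0.6 [np.float64(2.4), np.float64(0.2), np.float64(7.9)]
0.7 [np.float64(3.3), np.float64(0.3), np.float64(9.0)]
0.8 [np.float64(4.2), np.float64(0.4), np.float64(10.0)]
0.9 [np.float64(5.3), np.float64(0.5), np.float64(11.0)]
1.0 [np.float64(6.4), np.float64(0.6), np.float64(11.8)]
1.1 [np.float64(7.6), np.float64(0.7), np.float64(12.5)]
1.2 [np.float64(8.9), np.float64(0.8), np.float64(13.0)]
1.3 [np.float64(10.2), np.float64(0.9), np.float64(13.5)]
1.4 [np.float64(11.6), np.float64(1.0), np.float64(13.8)]
1.5 [np.float64(13.0), np.float64(1.2), np.float64(14.0)]
1.56 [np.float64(13.8), np.float64(1.2), np.float64(14.0)]
1.58 [np.float64(14.1), np.float64(1.3), np.float64(14.0)]
```

{"op": "servo_tool", "data": {"increments": [{"fingers":-1,"delta_pos":[0.1,0,1.4],"turn":0},{"fingers":-1,"delta_pos":[0.3,0,2.8],"turn":0},{"fingers":-1,"delta_pos":[0.6,0.1,4.1],"turn":0},{"fingers":-1,"delta_pos":[1.1,0.1,5.5],"turn":0},{"fingers":-1,"delta_pos":[1.7,0.2,6.7],"turn":0},{"fingers":-1,"delta_pos":[2.4,0.2,7.9],"turn":0},{"fingers":-1,"delta_pos":[3.3,0.3,9.0],"turn":0},{"fingers":-1,"delta_pos":[4.2,0.4,10.0],"turn":0},{"fingers":-1,"delta_pos":[5.3,0.5,11.0],"turn":0},{"fingers":-1,"delta_pos":[6.4,0.6,11.8],"turn":0},{"fingers":-1,"delta_pos":[6.4,0.6,11.8],"turn":0}]}}

```text
t: 41.6
tool_pos: [0.5124, 0.0287, 0.1283]
tool_rot: [0.675, 0.738, -0.01, -0.007]
ft_force: [-17.7, -2.5, 16.2]
finger_gap: 0.0156
gripper_force: 58.8
```

{"op": "servo_tool", "data": {"increments": [{"fingers":-1,"delta_pos":[0,0,-0.4],"turn":0},{"fingers":-1,"delta_pos":[1.2,0.1,0.2],"turn":0},{"fingers":-1,"delta_pos":[2.5,0.2,0.7],"turn":0},{"fingers":-1,"delta_pos":[3.8,0.3,1.1],"turn":0},{"fingers":-1,"delta_pos":[5.2,0.4,1.5],"turn":0},{"fingers":-1,"delta_pos":[6.6,0.6,1.8],"turn":0},{"fingers":-1,"delta_pos":[7.4,0.7,1.8],"turn":0},{"fingers":-1,"delta_pos":[7.4,0.7,1.8],"turn":0},{"fingers":-1,"delta_pos":[7.4,0.7,1.8],"turn":0}]}}

```text
t: 42.5
tool_pos: [0.6011, 0.0369, 0.154]
tool_rot: [0.675, 0.738, 0.004, 0.005]
ft_force: [0.4, -1.6, 21.9]
finger_gap: 0.0154
gripper_force: 69.0
```

{"op": "servo_tool", "data": {"increments": [{"fingers":-1,"delta_pos":[0,0,0],"turn":0},{"fingers":-0.3,"delta_pos":[0,0,0],"turn":0},{"fingers":0,"delta_pos":[0,0,0],"turn":0},{"fingers":0.2,"delta_pos":[0,0,0],"turn":0},{"fingers":0.2,"delta_pos":[0,0,3],"turn":0},{"fingers":0.2,"delta_pos":[0,0,6],"turn":0},{"fingers":0.2,"delta_pos":[0,0,9],"turn":0},{"fingers":0.2,"delta_pos":[-4,0,12],"turn":0},{"fingers":0.2,"delta_pos":[-8,0,14],"turn":0},{"fingers":0.2,"delta_pos":[-12,0,15],"turn":0},{"fingers":0.2,"delta_pos":[-16,0,15],"turn":0},{"fingers":0.2,"delta_pos":[-16,0,15],"turn":0}]}}

```text
t: 43.7
tool_pos: [0.4308, 0.0373, 0.2962]
tool_rot: [0.674, 0.738, -0.003, -0.001]
ft_force: [0.4, 1.6, 0.5]
finger_gap: 0.0511
gripper_force: 0.0
```

```bash
python3 - <<'E'
from h import *
from b import comp
c=cam('scene');save(c[0],'s9');P=cloud(c)
im=c[0].astype(int);m=(im[...,0]>150)&(im[...,1]<60)&(im[...,2]<60)&(abs(P[...,0]-.6)<.08)&(abs(P[...,1]-.04)<.1)&(P[...,2]>.1)
q=P[m];print(len(q),q.mean(0))
P=cloud(cam('top'))
for x,y in((.651,-.005),(.643,.086),(.56,-.014)):comp(P,x,y,.062,.09,'jar')
comp(P,.402,-.284,.06,.09,'stampT'); comp(P,.541,-.274,.06,.09,'glueT')
print(manip.get_obs()['tool_pos'])
E
```

```text
146 [0.6060811  0.04238126 0.17327355]
jar 504 c [649.4  -6.5] s [57.  59.2] a 0.8 mean [649.3  -6.3  73.5]
jar 506 c [640.2  85. ] s [56.9 58.3] a 0.9 mean [640.4  85.5  73.6]
jar 511 c [558.  -15.4] s [58.1 58. ] a 46.2 mean [557.6 -15.1  73.5]
stampT 197 c [ 400.2 -281.9] s [35.2 33.4] a 0.2 mean [ 401.  -280.3   74.7]
glueT 63 c [ 543.6 -270.7] s [17.4 19.6] a 82.9 mean [ 543.9 -269.7   71.4]
[0.43579188 0.03640421 0.29681159]
```

View pics/s9.png

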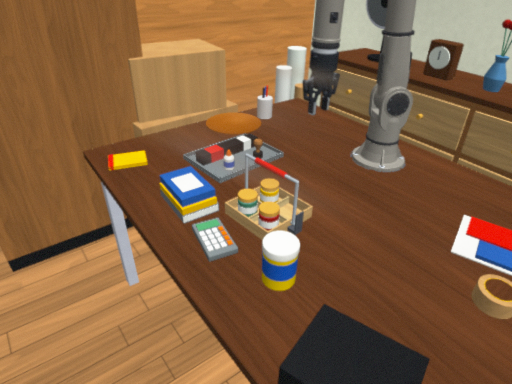

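The handle stands upright by itself, with its bar at (165,275) px and about 0.17 m high. The jars are in the carrier and the shop's things in the tray, so I'm handing in.

```bash
python3 -c "
from workcell import manip
print(manip.finish_job())"
```

```text
the job is handed in; nothing more can be done
None
```

The job is handed in; it returned no score. The last images showed the carton flat in the tray with the glue and stamp, the three jars that were present upright in separate compartments, the handle upright by itself, and the bystanders where they were.

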